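Set a spindle pulley on its shaft flat and hold it home

TASK

On the jeweller's bench, pinch the upright spindle shaft between your fingers and turn it until its set-screw flat lies squarely under a finger and faces the forked key rest. Then slip the grooved pulley over the shaft, hub up, with its set-screw over that flat and pointing at the fork, and press it down against the spring until it is fully home. Finish while still gripping it and holding it down there, ready for its screw to be tightened, and leave the other things on the bench as they are.

Things in the scene. Friction and masses are not known exactly. Their poses are not given: they have to be found in the camera images.
- spindle: Grey cast spindle stand, fixed to the bench; place, side and yaw vary. Origin on the upright shaft's axis at bench level, z up, -x towards the fork. Casting x -85 to +50, y -50 to +50, 36 mm high, with a boss of radius 24 mm up to 50 mm. The steel shaft (22 mm diameter, one flat) is bare from the spring plate, 64 mm up, to its top, 122 mm up (last 3 mm tapered).
- fork (a point): Middle of the notch of the forked key rest, a grey post 30 mm wide and 12 mm thick with two prongs, top at z = 94 mm, 77 mm from the shaft axis on the stand's -x side. The set-screw, once home, is level with this notch.
- shaft (a joint): Turn of the shaft about its upright axis, rad, positive counter-clockwise from above; 0 when the flat faces the fork; starts 0.5 to 2.2. It turns with light friction (0.03 N m), stays where it is left, and can go from -3.1 to 3.1.
- flat (a point): The shaft's set-screw flat (solid shaft_c1; the round remainder is shaft_c0), 17 mm wide, up to the shaft's top. Origin in mid-width, 6 mm from the shaft axis, 88 mm above the bench; its -x is the outward normal, z up. Across the flat the shaft measures 17 mm, elsewhere up to 22 mm. Fingers closed within about 45 degrees of square swing the shaft until the flat lies against a pad.
- spring (a joint): How far the dark steel spring plate (radius 21 mm) round the shaft is pressed down: 0 m up (top at z = 64 mm), 0.008 m is the stop (top at z = 56 mm). It needs about 4 N to start and 11 N to reach the stop, and springs back.
- pulley: Aluminium V-belt pulley, about 0.14 kg, hub up on the bench; place, side and yaw (-0.9 to 0.9) vary. Origin at the middle of its underside, z up. Flange radius 30 mm from z 0 to 18 mm, then a hub of radius 19 mm (37 mm across its y, where it is best gripped) from z 18 to 40 mm. A 25 mm bore goes right through. The set-screw is on the hub's -x side.
- screw (a point): Outer end of the pulley's brass set-screw head (9 mm across), 27 mm from the pulley's axis along its -x, 30 mm above its underside. Inside the bore the screw's 4 mm thick tip stands 7.5 mm from the axis, so the pulley goes down the shaft only with the screw over the flat.
- tweezers: Bystander: steel tweezers lying flat, 130 mm long, 6 mm high; origin at the middle of the underside.
- spacer: Bystander: plain aluminium spacer ring without flange or screw, 36 mm across, 10 mm high; origin at the centre of the underside.
- burnisher: Bystander: burnisher with a wooden handle, 150 mm long, 24 mm thick; origin under its middle, steel to its +x.
- filestone: Bystander: dark steel block with a grey stone on top, 100 x 60 x 34 mm; origin at the centre of the underside.
- jar: Bystander: white jar with black lid, 80 mm across, 95 mm high; origin at the centre of the underside.
- tin: Bystander: flat olive tin, 114 x 84 x 29 mm; origin at the centre of the underside.
- oilpot: Bystander: brass pot, 64 mm across, 72 mm high; origin at the centre of the underside.
- pliers: Bystander: pliers with red handles, about 125 mm long, 12 mm high; origin under the pivot, jaws to +x.
There are look-alikes about, which are no part of the job. What is shaped like the spindle but purple or turquoise is not meant. Several things have the shape of the pulley; the one meant has the colours described above.

How it is judged:
On the way, in this order (a step that is already met when the one before it is completed fails the run):
1. The fingers pinch the shaft with a finger on its flat, and the flat faces the fork (within 0.25 rad) (contact force between the fingers and shaft_c1 above 2 N and contact force between the fingers and shaft_c0 above 2 N and value of joint shaft between -0.25 and 0.25 rad), for 0.2 s.
2. The pulley is down on the shaft, its set-screw over the flat (the screw below the shaft's top) (horizontal distance between pulley and spindle below 0.004 m and angle between pulley's own z axis and vertical below 0.1 rad and x of screw in the frame of spindle below -0.02 m and y of screw in the frame of flat between -0.008 and 0.008 m and z of pulley in the frame of spindle below 0.078 m), for 0.1 s.
At the end, for the whole second after the job is handed in: Pulley round the shaft (4 mm, upright to 0.1 rad), screw head within 8 mm sideways of the flat and 9 mm of the line to the fork, shaft within 0.35 rad of the fork, spring plate pressed at least 5 of 8 mm, underside below 60.5 mm, fingers pressing on it over 3 N, at rest (horizontal distance between pulley and spindle below 0.004 m and angle between pulley's own z axis and vertical below 0.1 rad and x of screw in the frame of spindle below -0.02 m and y of screw in the frame of flat between -0.008 and 0.008 m and y of screw in the frame of spindle between -0.009 and 0.009 m and value of joint shaft between -0.35 and 0.35 rad and z of pulley in the frame of spindle below 0.0605 m and value of joint spring above 0.005 m and contact force between the fingers and pulley above 3 N and linear speed of pulley below 0.02 m/s); the arm keeps its last pose, push and grip.
It fails at once if A bystander is moved by more than 30 mm (distance of any of tweezers, spacer, burnisher, filestone, jar, tin, oilpot, pliers from where it was at the start of the episode above 0.03 m).
It also fails if it takes over 61 s, if anything falls off the work surface, if the arm or the gripper's body presses on something with over 40 N, if the wrist force passes 120 N, or if a joint passes its speed limit or range.

ROBOT

A 6-joint arm with a two-finger parallel gripper is mounted at the origin on the work surface. World frame = base frame: x ahead of the robot, y to its left, z up, the work surface at z = 0. Lengths are in m, angles in rad, forces in N, time in s.
With the tool pointing down it reaches from about 0.35 to 0.775 m from the base axis. Payload 5.5 kg.
Tool frame: the origin (TCP) lies on the centre line of the jaws, within the pads' length; the fingertips stand 17 mm ahead of it and the grasp point (between the pads) lies 2 mm behind it; z points along the fingers, x is the direction in which the jaws open and shut, and the axes are right-handed (so a half turn about z gives the same grasp; the last joint's range is limited). The gripper opens to 85 mm and grips with 20 to 120 N. Pads are 22 mm wide; open, the fingers measure 114 mm over their backs; the gripper's body (76 mm by 85 mm) begins 54 mm behind the grasp point. The pads swing forward as they close: fully open they stand 13 mm farther back than shut.
Start: joints at [1.065, 0.313, 0.046, 1.304, 0, 1.431], TCP at [0.206, 0.537, 0.248] pointing down, gripper open.
Joint ranges: [-2.76, 2.76], [-0.86, 1.69], [-1.03, 1.26], [-2.2, 2.34], [-1.47, 1.5], [-3.14, 3.14]. Speed limits (rad/s): [2.57, 2.57, 3.14, 3.14, 3.14, 3.14].

INTERFACE

Orientations are given as a 3x3 rotation matrix whose columns are the frame's x, y, z axes.
In Python, from workcell import * gives the robot as it stands. The module is installed in compiled form; this text tells all that it offers.
- The arm moves only by the tool arm_command, never from a script. Its argument "series" is a list of rows, each a list of 7 numbers: the turn, a rotation vector about the tool's x, y, z in units of 180 degrees (1.0 is 180 degrees), then the shift along the tool's x, y, z in units of 0.08 m (1.0 is 0.08 m), then the closure, from -1 (fully open) to 1 (shut). A call has 1 to 20 rows; each row is the pose to reach, as a shift and turn from the pose commanded when the call began, along the tool's axes at that moment, turning the shorter way round; what a row does not reach only later rows make up. A row lasts 1/8 s, in which the tool goes at most 62.5 mm and 10.7 degrees, less where a joint would pass 70% of its speed; a pose out of reach is approached as far as the arm can. A call with a number of a shift or a turn outside -1 to 1 is refused whole. A call with a gripper value outside its range is refused whole. The fingers move at their own pace and stop on an object; "grip_force" is the grip in N (left out, the last holds). Time passes only in rows, so rows that repeat a pose let the fingers close. It gives the time, the measured TCP pose, the force and the opening at its end, in the units of the state.
- state(): the state, without advancing time (a new reading comes with each control period).
- read_camera(name): name is "side" or "top" or "wrist"; returns a dict with "pixels" (400x640x3 uint8, blue, green, red), "mtx" (3x3 intrinsics, pixels), "extrinsics" (4x4, takes a point from camera to world coordinates). Camera axes: x right, y up, looking along -z (the intrinsics and any distortion apply to the point x, -y, -z); pixel columns grow to the right and rows downward; lengths in m; the calibration is good to about 2 mm. A picture is of the moment at which its call begins. There is no depth.
- job_done(): hands the job in, once; it reports no verdict.
The state is a dict: "t": time; "joints": joint angles; "joint_velocities": joint speeds; "joint_torque": joint torques, N m; "ee_pos": TCP position; "ee_rot": TCP orientation; "ft_force": force on the tool from outside, world axes, zero at the start; "ft_torque": the same for the moment, N m; "opening": finger opening in m.
Only numpy, scipy, OpenCV 4.12 (cv2) and the standard library are available. Lean on these libraries where they do the work, as an engineer would, in place of code of your own. Each camera call takes 0.05 s, during which the arm holds its last target. There are 200 camera calls.

## Working session

There is one attempt and no reset: what is moved stays moved. The work goes in short steps, Python scripts to look and compute and a tool call to move; the robot and the scene stay as the last step left them, time stands still between calls to the robot, and variables do not carry over. Pictures are saved under pics/ and viewed, about 8 in all and at most 12, crops included, and the job is handed in when it is done.

Besides the shell and the picture viewer there is one more tool, called by a JSON object that holds its "fn" and its "kwargs". arm_command: Moves the arm, as the interface text tells. Its arguments: {"type":"object","properties":{"series":{"type":"array","items":{"type":"array","items":{"type":"number","minimum":-1,"maximum":1}}},"grip_force":{"type":"number"}},"required":["series"]}

```bash
mkdir -p pics
cat > h.py <<'E'
from workcell import *
import numpy as np, cv2
def shot(n,f):
    r=read_camera(n); cv2.imwrite('pics/'+f+'.png',r['pixels']); np.savez('pics/'+f+'.npz',p=r['pixels'],K=r['mtx'],E=r['extrinsics']); return r
def load(f):
    d=np.load('pics/'+f+'.npz'); return d['p'],d['K'],d['E']
def ray(f,u,v):
    _,K,E=load(f); d=np.linalg.solve(K,[u,v,1.]); d=E[:3,:3]@[d[0],-d[1],-d[2]]; return E[:3,3],d
def pt(f,u,v,z):
    o,d=ray(f,u,v); return o+d*(z-o[2])/d[2]
def proj(f,P):
    _,K,E=load(f); c=E[:3,:3].T@(np.array(P)-E[:3,3]); q=K@[c[0],-c[1],-c[2]]; return q[:2]/q[2]
E
python3 - <<'E'
from h import *
for n in('top','side'):
    r=shot(n,n+'0'); print(n,r['mtx'].round(1).tolist(),r['extrinsics'].round(3).tolist(),[k for k in r])
print(state())
E
```

```text
top [[450.7, 0.0, 320.3], [0.0, 450.7, 200.3], [0.0, 0.0, 1.0]] [[0.018, 0.984, -0.178, 0.326], [-1.0, 0.018, -0.001, -0.026], [0.002, 0.178, 0.984, 1.195], [0.0, 0.0, 0.0, 1.0]] ['pixels', 'mtx', 'extrinsics']
side [[366.5, 0.0, 326.8], [0.0, 366.5, 199.1], [0.0, 0.0, 1.0]] [[0.745, 0.41, -0.526, 0.005], [-0.667, 0.472, -0.577, -0.601], [0.011, 0.78, 0.625, 0.717], [0.0, 0.0, 0.0, 1.0]] ['pixels', 'mtx', 'extrinsics']
{'t': 0.1, 'joints': array([ 1.06536870e+00,  3.13942784e-01,  4.51052103e-02,  1.30358117e+00,
       -1.07871716e-05,  1.43120513e+00]), 'joint_velocities': array([-0.00076163, -0.00193518,  0.00435455, -0.00144891, -0.0004252 ,
        0.00134168]), 'joint_torque': array([ 3.28354879e-03, -4.81725526e+01,  2.99244779e+01,  1.26410695e-02,
       -8.34464640e-05, -1.76308397e-06]), 'ee_pos': array([0.20549986, 0.53658095, 0.24749322]), 'ee_rot': array([[ 3.57729863e-01,  9.33824792e-01, -7.76104597e-04],
       [ 9.33823730e-01, -3.57730640e-01, -1.42478239e-03],
       [-1.60813352e-03, -2.15057680e-04, -9.99998684e-01]]), 'ft_force': array([-0.13582532,  1.1856927 , -0.19665163]), 'ft_torque': array([0.00710872, 0.06721676, 0.00754505]), 'opening': 0.08544830687172986}
```

View pics/top0.png

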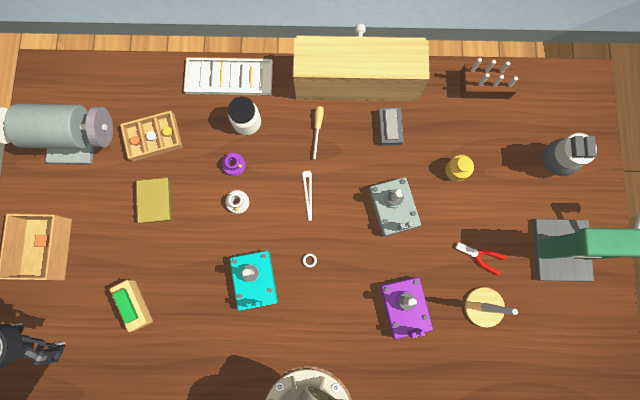

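View pics/side0.png

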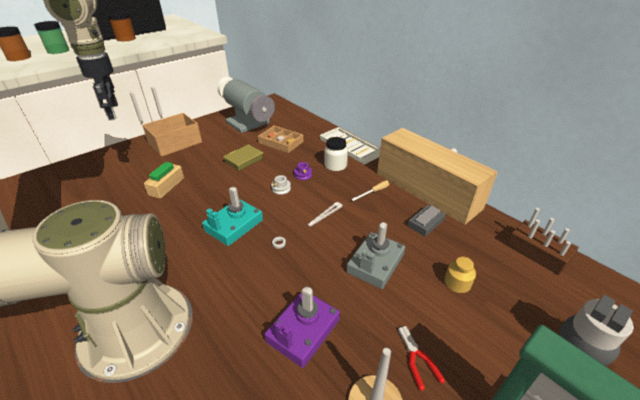

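The top view shows the grey spindle at about (395,200) with its fork towards (402,228), and the aluminium pulley at (237,202). The purple and turquoise look-alikes are elsewhere. In the side view the spindle is at (378,255) and the pulley at (281,185). I'll zoom in on these next.

Run:
```python
from h import *
t=load('top0')[0]; s=load('side0')[0]
c=lambda im,u,v,w: cv2.resize(im[v-w:v+w,u-w:u+w],(400,300) if 0 else (300,300),interpolation=cv2.INTER_CUBIC)
a=np.vstack([np.hstack([c(t,395,205,35),c(t,237,202,20)]),np.hstack([c(s,376,250,40),c(s,281,185,20)])])
cv2.imwrite('pics/crop0.png',a)
```

```text
(no output)
```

View pics/crop0.png

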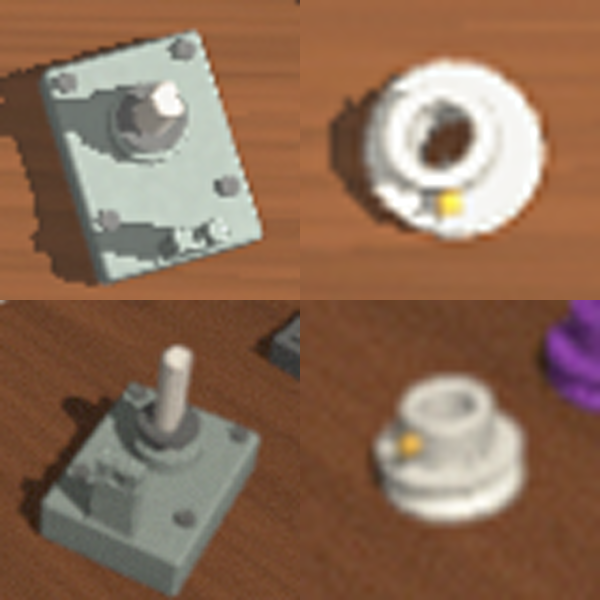

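The crops show the spindle plate, with the fork at crop (200,237) and the shaft tip at (167,97). The pulley's brass screw is at crop (452,204), below the bore at (440,138). I'll convert these to world positions.

Run:
```python
from h import *
T=lambda x,y:(360+x/4.286-.5,170+y/4.286-.5)
P=lambda x,y:(217+(x-300)/7.5-.5,182+y/7.5-.5)
c=np.array([pt('top0',*T(*q),.036) for q in[(195,32),(45,72),(105,282),(262,238)]]);print(c.round(4))
f=(c[2]+c[3])/2-(c[0]+c[1])/2; print('stand -x dir',np.degrees(np.arctan2(f[1],f[0])),np.linalg.norm(f), np.linalg.norm(c[0]-c[1]))
u=f/np.linalg.norm(f); print('axis from plate',((c[0]+c[1])/2+.05*u).round(4),c.mean(0)-.0175*u)
print('tip',pt('top0',*T(167,97),.122), 'fork',pt('top0',*T(201,236),.094))
b=pt('top0',*P(446,139),.04);s=pt('top0',*P(452,203),.03)
print('hub',b,'screw',s,np.degrees(np.arctan2(*(s-b)[1::-1])))
fl=pt('top0',*P(456,150),.01);print('flange',fl)
# side triangulation check
S=lambda x,y:(336+x/3.75-.5,210+(y-300)/3.75-.5)
print('tip side',pt('side0',*S(178,356),.122))
Q=lambda x,y:(261+(x-300)/7.5-.5,165+(y-300)/7.5-.5)
print('hub side',pt('side0',*Q(446,403),.04),'screw',pt('side0',*Q(409,444),.03))
```

```text
[[ 0.6019 -0.247   0.036 ]
 [ 0.575  -0.1546  0.036 ]
 [ 0.4465 -0.1905  0.036 ]
 [ 0.4749 -0.2855  0.036 ]]
stand -x dir -163.76339820026047 0.13303625738662817 0.09625834299561536
axis from plate [ 0.5405 -0.2148  0.036 ] [ 0.54139685 -0.21448884  0.036     ]
tip [ 0.54330141 -0.21415439  0.122     ] fork [ 0.46795984 -0.23753075  0.094     ]
hub [0.53117665 0.19502119 0.04      ] screw [0.51030774 0.19367798 0.03      ] -176.3173042058755
flange [0.53260447 0.19699999 0.01      ]
tip side [ 0.54186283 -0.21268837  0.122     ]
hub side [0.5324436  0.20011164 0.04      ] screw [0.51092886 0.19804667 0.03      ]
```

{"fn": "arm_command", "kwargs": {"series": [[0,0,0,-0.5,0.5,0,-1],[0,0,0,-1,1,0,-1],[0,0,0,-1,1,0,-1]]}}

```text
t: 0.48
ee_pos: [0.2524, 0.4306, 0.248]
ee_rot: [[0.361, 0.932, -0.001], [0.932, -0.361, -0.002], [-0.002, -0.0, -1.0]]
ft_force: [0.6, 0.6, 0.2]
opening: 0.0854
```

{"fn": "arm_command", "kwargs": {"series": [[0,0,0,-0.5,0.5,0,-1],[0,0,0,-1,1,0,-1]]}}

```text
t: 0.72
ee_pos: [0.2981, 0.33, 0.2481]
ee_rot: [[0.355, 0.935, 0.0], [0.935, -0.355, 0.0], [0.0, 0.0, -1.0]]
ft_force: [1.1, 0.9, 0.5]
opening: 0.0855
```

{"fn": "arm_command", "kwargs": {"series": [[0,0,0,-0.5,0.5,0,-1],[0,0,0,-1,1,0,-1]]}}

```text
t: 0.98
ee_pos: [0.3445, 0.2262, 0.2483]
ee_rot: [[0.356, 0.934, 0.001], [0.934, -0.356, 0.001], [0.001, 0.0, -1.0]]
ft_force: [0.9, 0.1, 0.2]
opening: 0.0855
```

{"fn": "arm_command", "kwargs": {"series": [[0,0,0,-0.5,0.5,0,-1],[0,0,0,-1,1,0,-1]]}}

```text
t: 1.23
ee_pos: [0.3909, 0.1226, 0.2484]
ee_rot: [[0.357, 0.934, 0.001], [0.934, -0.357, 0.001], [0.001, 0.001, -1.0]]
ft_force: [2.0, 0.4, -0.3]
opening: 0.0853
```

{"fn": "arm_command", "kwargs": {"series": [[0,0,0,-0.5,0.5,0,-1],[0,0,0,-1,1,0,-1]]}}

```text
t: 1.48
ee_pos: [0.4371, 0.0191, 0.2483]
ee_rot: [[0.357, 0.934, 0.001], [0.934, -0.357, 0.0], [0.001, 0.001, -1.0]]
ft_force: [0.7, 0.6, -0.0]
opening: 0.0856
```

{"fn": "arm_command", "kwargs": {"series": [[0,0,0,-0.5,0.5,0,-1],[0,0,0,-1,1,0,-1],[0,0,0,-1,1,0,-1]]}}

```text
t: 1.85
ee_pos: [0.4841, -0.0858, 0.2475]
ee_rot: [[0.362, 0.932, 0.0], [0.932, -0.362, -0.0], [-0.0, 0.0, -1.0]]
ft_force: [-0.2, 1.1, 0.5]
opening: 0.0853
```

Run:
```python
from h import *
r=shot('wrist','w1'); s=state(); print(s['ee_pos'],s['ee_rot'].round(3).tolist(),r['extrinsics'].round(3).tolist()); print(proj('w1',[.542,-.214,.122]))
E=np.linalg.inv(np.r_[np.c_[s['ee_rot'],s['ee_pos']],[[0,0,0,1]]])@r['extrinsics'];print(E.round(4).tolist(),r['mtx'].round(0).tolist())
```

```text
[ 0.48288848 -0.0839919   0.2475522 ] [[0.36, 0.933, -0.001], [0.933, -0.36, 0.001], [0.0, -0.001, -1.0]] [[0.362, -0.893, -0.268, 0.414], [0.932, 0.347, 0.103, -0.06], [0.001, -0.287, 0.958, 0.373], [0.0, 0.0, 0.0, 1.0]]
[221.40625345 293.9476868 ]
[[1.0, 0.0016, -0.0003, -0.0022], [0.0015, -0.9574, -0.2886, -0.0727], [-0.0008, 0.2886, -0.9574, -0.1249], [0.0, 0.0, 0.0, 1.0]] [[291.0, 0.0, 319.0], [0.0, 291.0, 198.0], [0.0, 0.0, 1.0]]
```

View pics/w1.png

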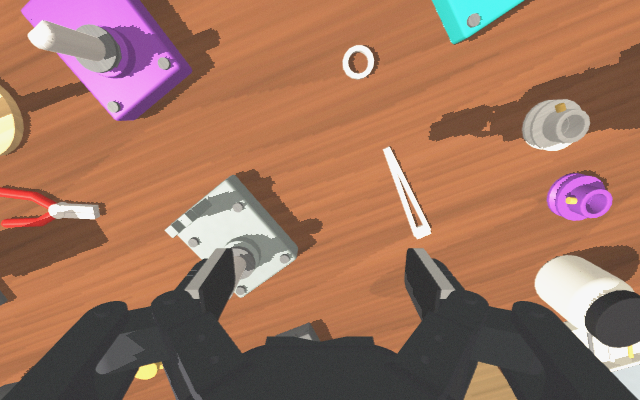

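The grey spindle sits at about (240,255), partly behind the left finger. I'll move so the camera is over the shaft.

{"fn": "arm_command", "kwargs": {"series": [[0,0,0,-0.3,0.5,0,-1],[0,0,0,-0.63,1,0,-1]]}}

```text
t: 2.15
ee_pos: [0.5395, -0.1571, 0.2486]
ee_rot: [[0.355, 0.935, 0.0], [0.935, -0.355, 0.001], [0.001, -0.0, -1.0]]
ft_force: [0.9, 0.1, 0.4]
opening: 0.0853
```

{"fn": "arm_command", "kwargs": {"series": [[0,0,0,-0.3,0.5,0.3,-1],[0,0,0,-0.63,1,0.6,-1],[0,0,0,-0.63,1,0.6,-1],[0,0,0,-0.63,1,0.6,-1]]}}

```text
t: 2.65
ee_pos: [0.5953, -0.2323, 0.2001]
ee_rot: [[0.356, 0.934, -0.001], [0.934, -0.356, 0.001], [0.001, -0.002, -1.0]]
ft_force: [-0.3, -1.1, 0.3]
opening: 0.085
```

Run:
```python
from h import *
r=shot('wrist','w2'); s=state(); print(s['ee_pos'],s['ee_rot'].round(3).tolist())
p=proj('w2',[.542,-.214,.122]); print(p)
u,v=p.astype(int); w=75
u0,v0=max(u-w,0),max(v-w,0); print(u0,v0)
cv2.imwrite('pics/w2c.png',cv2.resize(r['pixels'][v0:v0+2*w,u0:u0+2*w],None,fx=4,fy=4,interpolation=cv2.INTER_CUBIC))
```

```text
[ 0.59540952 -0.23232668  0.20104083] [[0.356, 0.934, -0.0], [0.934, -0.356, 0.001], [0.001, -0.0, -1.0]]
[317.74002739 138.93927138]
242 63
```

View pics/w2c.png

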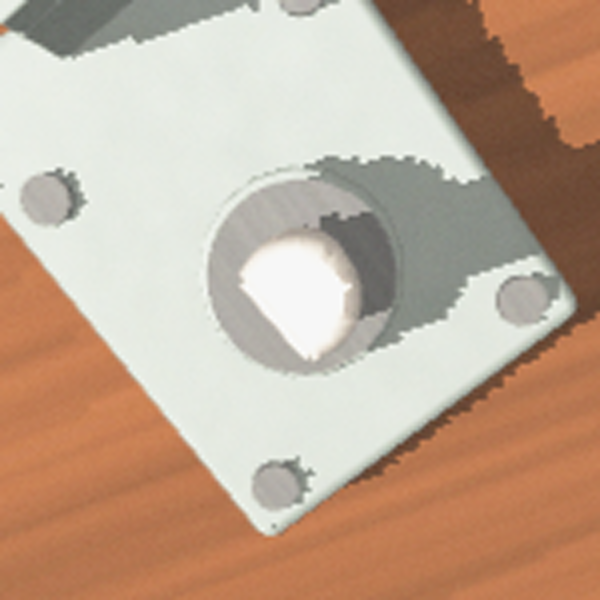

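The shot shows the shaft top at crop (298,293), with its flat edge running from (242,278) to (312,360) and facing down-left. The fork is up-left.

Run:
```python
from h import *
C=lambda x,y:(242+x/4-.4,63+y/4-.4)
W=lambda x,y,z:pt('w2',*C(x,y),z)
a,b,c=W(242,278,.122),W(312,360,.122),W(298,293,.122)
d=(b-a)[:2]; n=np.array([d[1],-d[0]]); n=n if n@(a-c)[:2]>0 else -n
fa=np.degrees(np.arctan2(n[1],n[0])); print('width',np.linalg.norm(d),'axis',c,'flat normal deg',fa)
print('plate centre z.064?',W(304,276,.064))
k=[W(*q,.036) for q in[(272,535),(577,303)]]; e=(k[1]-k[0])[:2];print('corner',k,np.degrees(np.arctan2(e[1],e[0])))
sh=np.array([W(577,303,.036),W(373,0,.036)]);e2=(sh[1]-sh[0])[:2];print('side edge dir',np.degrees(np.arctan2(e2[1],e2[0])))
```

```text
width 0.0183920540588834 axis [ 0.53965271 -0.21430665  0.122     ] flat normal deg -70.26139596034415
plate centre z.064? [ 0.54072034 -0.21383341  0.064     ]
corner [array([ 0.6006048 , -0.24573941,  0.036     ]), array([ 0.5721597 , -0.15442048,  0.036     ])] 107.30138344249848
side edge dir -163.9540747851639
```

{"fn": "arm_command", "kwargs": {"series": [[0,0,-0.056,-0.03,-0.36,0,-1],[0,0,-0.112,-0.03,-0.72,0,-1],[0,0,-0.168,-0.03,-0.72,0.25,-1],[0,0,-0.226,-0.03,-0.72,0.5,-1],[0,0,-0.226,-0.03,-0.72,0.5,-1],[0,0,-0.226,-0.03,-0.72,0.5,-1]]}}

```text
t: 3.45
ee_pos: [0.5414, -0.2153, 0.162]
ee_rot: [[-0.336, 0.942, 0.002], [0.942, 0.336, -0.001], [-0.001, 0.001, -1.0]]
ft_force: [0.5, -0.5, 0.0]
opening: 0.0854
```

{"fn": "arm_command", "kwargs": {"series": [[0,0,0,0,0.01,0.4,-1],[0,0,0,0,0.01,0.775,-1],[0,0,0,0,0.01,0.775,-1],[0,0,0,0,0.01,0.775,0.2],[0,0,0,0,0.01,0.775,0.5],[0,0,0,0,0.01,0.775,1],[0,0,0,0,0.01,0.775,1],[0,0,0,0,0.01,0.775,1],[0,0,0,0,0.01,0.775,1],[0,0,0,0,0.01,0.775,1]], "grip_force": 25}}

```text
t: 4.7
ee_pos: [0.5409, -0.2125, 0.0992]
ee_rot: [[-0.339, 0.941, -0.001], [0.941, 0.339, 0.005], [0.005, 0.001, -1.0]]
ft_force: [-2.6, 10.8, 10.3]
opening: 0.0164
```

{"fn": "arm_command", "kwargs": {"series": [[0,0,0,0.03,0,0,1],[0,0,0,0.03,0,0,1],[0,0,0,0.03,0,0,1]]}}

```text
t: 5.08
ee_pos: [0.5409, -0.2124, 0.0993]
ee_rot: [[-0.338, 0.941, 0.001], [0.941, 0.338, 0.002], [0.002, 0.001, -1.0]]
ft_force: [-1.9, 3.5, 6.1]
opening: 0.0166
```

{"fn": "arm_command", "kwargs": {"series": [[0,0,0.052,0,0.005,0,1],[0,0,0.104,-0.001,0.01,0,1],[0,0,0.156,-0.004,0.015,0,1],[0,0,0.208,-0.006,0.02,0,1],[0,0,0.26,-0.01,0.023,0,1],[0,0,0.312,-0.014,0.026,0,1],[0,0,0.364,-0.018,0.028,0,1],[0,0,0.416,-0.023,0.03,0,1],[0,0,0.468,-0.028,0.031,0,1],[0,0,0.518,-0.033,0.031,0,1],[0,0,0.518,-0.033,0.031,0,1],[0,0,0.518,-0.033,0.031,0,1],[0,0,0.518,-0.033,0.031,0,1],[0,0,0.518,-0.033,0.031,0,1]]}}

```text
t: 6.82
ee_pos: [0.5446, -0.2132, 0.0993]
ee_rot: [[0.959, 0.285, 0.002], [0.285, -0.959, 0.003], [0.002, -0.003, -1.0]]
ft_force: [-0.4, 8.1, 7.4]
opening: 0.0162
```

{"fn": "arm_command", "kwargs": {"series": [[0,0,0,0,0,0,0.3],[0,0,0,0,0,0,-0.1],[0,0,0,0,0,0,-0.1],[0,0,0,0,0,0,-0.1],[0,0,0,0,0,-0.3,-0.1],[0,0,0,0,0,-1,-0.1],[0,0,0,0,0,-1,-0.1]]}}

```text
t: 7.7
ee_pos: [0.5468, -0.2166, 0.1831]
ee_rot: [[0.959, 0.284, 0.008], [0.284, -0.959, -0.004], [0.006, 0.006, -1.0]]
ft_force: [-0.3, -0.4, 0.4]
opening: 0.0473
```

{"fn": "arm_command", "kwargs": {"series": [[0,0,0,0.2,-0.4,-0.3,-0.1],[0,0,0,0.42,-0.95,-0.3,-1]]}}

```text
t: 7.95
ee_pos: [0.5559, -0.1332, 0.2034]
ee_rot: [[0.96, 0.281, 0.003], [0.281, -0.96, -0.001], [0.003, 0.002, -1.0]]
ft_force: [1.1, -0.2, -0.6]
opening: 0.0634
```

{"fn": "arm_command", "kwargs": {"series": [[0,0,0,0.2,-0.5,0,-1],[0,0,0,0.42,-0.95,0,-1]]}}

```text
t: 8.2
ee_pos: [0.5651, -0.0489, 0.2016]
ee_rot: [[0.959, 0.284, -0.001], [0.284, -0.959, 0.0], [-0.001, -0.0, -1.0]]
ft_force: [0.4, -0.4, -0.7]
opening: 0.0854
```

{"fn": "arm_command", "kwargs": {"series": [[0,0,0,0.2,-0.5,0,-1],[0,0,0,0.42,-0.95,0,-1]]}}

```text
t: 8.45
ee_pos: [0.5758, 0.0336, 0.2015]
ee_rot: [[0.959, 0.284, -0.001], [0.284, -0.959, 0.0], [-0.001, -0.0, -1.0]]
ft_force: [1.7, 0.3, 0.9]
opening: 0.0855
```

{"fn": "arm_command", "kwargs": {"series": [[0,0,0,0.2,-0.5,0,-1],[0,0,0,0.42,-0.95,0,-1]]}}

```text
t: 8.7
ee_pos: [0.5864, 0.1159, 0.2015]
ee_rot: [[0.959, 0.284, -0.001], [0.284, -0.959, -0.0], [-0.001, -0.0, -1.0]]
ft_force: [0.8, -0.0, -0.3]
opening: 0.0852
```

{"fn": "arm_command", "kwargs": {"series": [[0,0,-0.053,0.2,-0.5,0,-1],[0,0,-0.106,0.42,-0.95,0,-1],[0,0,-0.16,0.42,-0.95,0,-1],[0,0,-0.213,0.42,-0.95,0,-1],[0,0,-0.267,0.42,-0.95,0,-1],[0,0,-0.32,0.42,-0.95,0,-1],[0,0,-0.374,0.42,-0.95,0,-1],[0,0,-0.428,0.42,-0.95,0,-1],[0,0,-0.428,0.42,-0.95,0,-1],[0,0,-0.428,0.42,-0.95,0,-1]]}}

```text
t: 9.95
ee_pos: [0.5973, 0.1969, 0.2018]
ee_rot: [[-0.059, 0.998, -0.001], [0.998, 0.059, -0.0], [-0.0, -0.001, -1.0]]
ft_force: [0.8, -0.1, -0.7]
opening: 0.0856
```

Run:
```python
from h import *
r=shot('wrist','w3'); s=state(); print(s['t'],s['ee_pos'],s['ee_rot'].round(3).tolist())
shot('top','top3')
p=proj('w3',[.532,.198,.04]); print(p)
u,v=p.astype(int); w=65
u0,v0=max(u-w,0),max(v-w,0); print(u0,v0)
a=cv2.resize(r['pixels'][v0:v0+2*w,u0:u0+2*w],None,fx=4,fy=4,interpolation=cv2.INTER_CUBIC)
b=cv2.resize(load('top3')[0][170:240,360:430],(260,260),interpolation=cv2.INTER_CUBIC)
o=np.zeros((520,790,3),np.uint8);o[:a.shape[0],:a.shape[1]]=a;o[:260,525:785]=b
cv2.imwrite('pics/w3c.png',o)
```

```text
10.0 [0.59732777 0.19691086 0.20196983] [[-0.059, 0.998, -0.0], [0.998, 0.059, -0.0], [-0.0, -0.0, -1.0]]
[324.64730808 121.80338505]
259 56
```

View pics/w3c.png

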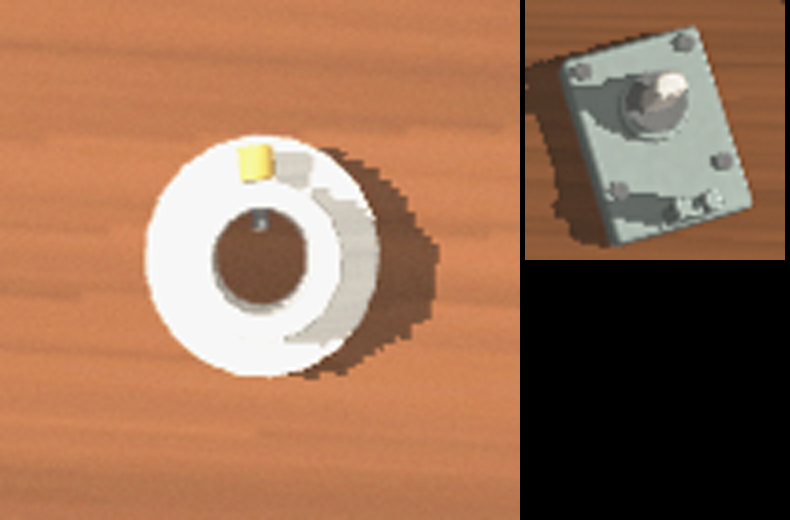

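The pulley is at crop (261,256), with its brass screw at (255,162) pointing up the image. The spindle inset shows the flat now facing the fork.

Run:
```python
from h import *
C=lambda x,y:(259+x/4-.4,56+y/4-.4)
W=lambda x,y,z:pt('w3',*C(x,y),z)
p=load('w3')[0]; hsv=cv2.cvtColor(p,cv2.COLOR_BGR2HSV)
m=((hsv[...,1]>100)&(hsv[...,0]>22)&(hsv[...,0]<35)&(hsv[...,2]>120)).astype(np.uint8); m[:56]=0;m[130:]=0;m[:,:259]=0;m[:,390:]=0
ys,xs=np.nonzero(m);print(len(xs),xs.mean(),ys.mean())
s=pt('w3',xs.mean(),ys.mean(),.033)
f=W(262,256,.015); l,r,t,b=W(145,256,.018),W(379,256,.018),W(262,136,.018),W(262,377,.018)
print('flange',f,(l+r)/2,(t+b)/2,np.linalg.norm(l-r),np.linalg.norm(t-b)); print('bore top',W(260,256,.04),'bore bottom', W(260,258,.02)); print('screw',s)
tip=W(261,222,.03)
for c in((l+r)/2,W(260,256,.04)): 
  for q in (s,tip): d=q-c; print(np.degrees(np.arctan2(d[1],d[0])),np.hypot(*d[:2]))
```

```text
28 323.57142857142856 95.96428571428571
flange [0.53062872 0.19780723 0.015     ] [0.53055344 0.19775495 0.018     ] [0.53153411 0.19781473 0.018     ] 0.06004793689146887 0.05976896257883002
bore top [0.53003077 0.19687284 0.04      ] bore bottom [0.53102507 0.1972376  0.02      ]
screw [0.50845845 0.19558609 0.033     ]
-174.3937771737129 0.022201175027177333
-173.27878409239756 0.008357924425221276
-176.58645598489517 0.021610654516137667
-179.29215991472543 0.007778407370022984
```

{"fn": "arm_command", "kwargs": {"series": [[0,0,-0.006,0.056,-0.5,0,-1],[0,0,-0.006,0.056,-0.83,0.4,-1],[0,0,-0.006,0.056,-0.83,1,-1],[0,0,-0.006,0.056,-0.83,1,-1],[0,0,-0.006,0.056,-0.83,1,-1]]}}

```text
t: 10.68
ee_pos: [0.5319, 0.1975, 0.1237]
ee_rot: [[-0.08, 0.997, 0.001], [0.997, 0.08, 0.0], [0.0, 0.002, -1.0]]
ft_force: [0.2, 0.7, -0.5]
opening: 0.0859
```

{"fn": "arm_command", "kwargs": {"series": [[0,0,0,0,0,0.5,-1],[0,0,0,0,0,0.7,-1],[0,0,0,0,0,0.7,-1],[0,0,0,0,0,0.7,-1]]}}

```text
t: 11.18
ee_pos: [0.532, 0.1976, 0.0677]
ee_rot: [[-0.08, 0.997, 0.002], [0.997, 0.08, 0.001], [0.0, 0.002, -1.0]]
ft_force: [-0.1, 0.8, 0.1]
opening: 0.0851
```

{"fn": "arm_command", "kwargs": {"series": [[0,0,0,0,-0.015,0.2,-1],[0,0,0,0,-0.015,0.37,-1],[0,0,0,0,-0.015,0.37,-0.6],[0,0,0,0,-0.015,0.37,-0.2],[0,0,0,0,-0.015,0.37,0.1],[0,0,0,0,-0.015,0.37,1],[0,0,0,0,-0.015,0.37,1],[0,0,0,0,-0.015,0.37,1],[0,0,0,0,-0.015,0.37,1],[0,0,0,0,-0.015,0.37,1]], "grip_force": 60}}

```text
t: 12.42
ee_pos: [0.5303, 0.1974, 0.0374]
ee_rot: [[-0.08, 0.997, 0.001], [0.997, 0.08, 0.0], [0.0, 0.002, -1.0]]
ft_force: [-0.3, -0.4, 6.1]
opening: 0.0351
```

{"fn": "arm_command", "kwargs": {"series": [[0,0,0,0,0,-0.1,1],[0,0,0,0,0,-0.4,1],[0,0,0,0,0,-1,1],[0,0,0,0,0,-1,1]]}}

```text
t: 12.92
ee_pos: [0.5323, 0.1979, 0.1206]
ee_rot: [[-0.08, 0.997, 0.007], [0.997, 0.08, 0.002], [0.001, 0.007, -1.0]]
ft_force: [-0.3, -0.0, -1.5]
opening: 0.0348
```

{"fn": "arm_command", "kwargs": {"series": [[0,0,0,-0.3,-0.02,-0.5,1],[0,0,0,-0.9,-0.05,-1,1],[0,0,0,-0.9,-0.05,-1,1]]}}

```text
t: 13.3
ee_pos: [0.5332, 0.123, 0.1992]
ee_rot: [[-0.076, 0.997, 0.005], [0.997, 0.076, -0.0], [-0.001, 0.005, -1.0]]
ft_force: [0.0, -0.0, 0.3]
opening: 0.0351
```

{"fn": "arm_command", "kwargs": {"series": [[0,0,0,-0.5,-0.02,0,1],[0,0,0,-1,-0.05,0,1]]}}

```text
t: 13.55
ee_pos: [0.533, 0.0451, 0.195]
ee_rot: [[-0.082, 0.997, -0.002], [0.997, 0.082, 0.001], [0.001, -0.002, -1.0]]
ft_force: [0.2, -0.7, -0.1]
opening: 0.0351
```

{"fn": "arm_command", "kwargs": {"series": [[0,0,0,-0.5,-0.02,0,1],[0,0,0,-1,-0.05,0,1]]}}

```text
t: 13.8
ee_pos: [0.5354, -0.0352, 0.1948]
ee_rot: [[-0.081, 0.997, -0.003], [0.997, 0.081, 0.001], [0.001, -0.003, -1.0]]
ft_force: [0.3, 0.2, -1.1]
opening: 0.0353
```

{"fn": "arm_command", "kwargs": {"series": [[0,0,0,-0.5,-0.02,0,1],[0,0,0,-1,-0.05,0,1]]}}

```text
t: 14.05
ee_pos: [0.538, -0.1152, 0.1947]
ee_rot: [[-0.081, 0.997, -0.003], [0.997, 0.081, 0.002], [0.002, -0.003, -1.0]]
ft_force: [-0.4, -0.4, -1.0]
opening: 0.0352
```

{"fn": "arm_command", "kwargs": {"series": [[0,0,-0.033,-0.5,-0.02,0,1],[0,0,-0.066,-1,-0.05,0,1],[0,0,-0.066,-1,-0.05,0,1],[0,0,-0.066,-1,-0.05,0,1]]}}

```text
t: 14.55
ee_pos: [0.5405, -0.194, 0.1951]
ee_rot: [[-0.283, 0.959, -0.002], [0.959, 0.283, 0.002], [0.003, -0.002, -1.0]]
ft_force: [0.0, 0.2, -0.7]
opening: 0.0351
```

Run:
```python
from h import *
r=shot('wrist','w4'); s=state(); print(s['t'],s['ee_pos'],s['ee_rot'].round(3).tolist(),s['opening'],s['ft_force'])
x=s['ee_rot'][:,0];print('psi',np.degrees(np.arctan2(x[1],x[0])))
```

```text
14.6 [ 0.54066321 -0.19368     0.19549818] [[-0.284, 0.959, -0.002], [0.959, 0.284, 0.002], [0.002, -0.001, -1.0]] 0.03499980014565203 [-0.20150767  0.52866489 -0.03916106]
psi 106.49827955525723
```

View pics/w4.png

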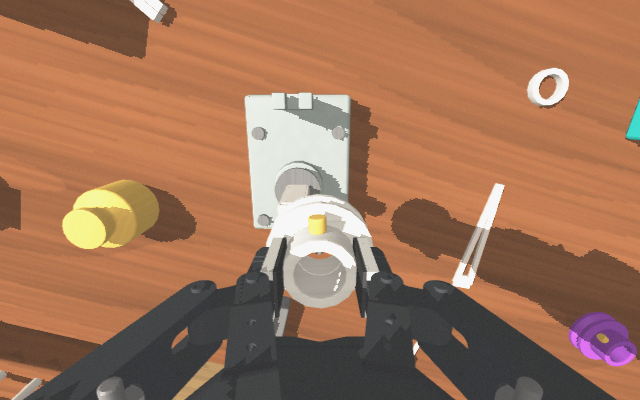

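The pulley is held upright, with its screw at (317,224) pointing at the fork at (292,100), and the stand edges run vertically. I'll check the pose in the grip numerically.

Run:
```python
from h import *
p,K,E=load('w4'); s=state(); R,t=s['ee_rot'],s['ee_pos']
hsv=cv2.cvtColor(p,cv2.COLOR_BGR2HSV)
m=((hsv[...,1]>110)&(hsv[...,0]>20)&(hsv[...,0]<35)&(hsv[...,2]>120)).astype(np.uint8); m[:200]=0;m[250:]=0;m[:,:295]=0;m[:,340:]=0
ys,xs=np.nonzero(m);print(len(xs),xs.min(),xs.max(),ys.min(),ys.max(),xs.mean(),ys.mean())
zp=t[2]-.037
w=pt('w4',xs.mean(),ys.mean(),zp+.033); print('screw in tool',(R.T@(w-t))*1000)
for y in(262,270,278,286): 
  row=p[y,270:370].astype(int).sum(1)
  print(y,row[::3].tolist())
print('expected screw px',proj('w4',t+R@[0,-.024,.004]),'hub top centre px',proj('w4',t+R@[0,0,-.003]))
ed=[pt('w4',u,v,.036) for u,v in((246,97),(253,228),(349,97),(349,190))]
for i in(0,2): d=ed[i]-ed[i+1]; print('stand -x',np.degrees(np.arctan2(d[1],d[0])))
```

```text
147 309 323 215 233 318.2448979591837 223.22448979591837
screw in tool [ -0.68785905 -24.04119019   4.03200074]
262 [594, 591, 190, 147, 171, 558, 565, 556, 554, 524, 464, 472, 469, 473, 469, 475, 475, 475, 478, 471, 474, 468, 466, 464, 737, 741, 741, 740, 733, 218, 214, 247, 589, 594]
270 [452, 211, 159, 156, 251, 550, 549, 551, 462, 451, 461, 459, 513, 478, 487, 477, 475, 485, 471, 478, 473, 520, 463, 451, 446, 461, 546, 555, 555, 162, 215, 175, 320, 590]
278 [547, 189, 174, 144, 180, 563, 565, 562, 471, 453, 460, 469, 465, 465, 465, 470, 477, 472, 473, 473, 476, 468, 472, 490, 454, 481, 563, 563, 570, 151, 212, 318, 534, 740]
286 [177, 179, 187, 158, 148, 557, 568, 575, 565, 497, 466, 475, 472, 484, 483, 483, 485, 476, 478, 483, 483, 474, 723, 469, 492, 573, 574, 567, 529, 150, 154, 303, 280, 204]
expected screw px [319.69417322 223.32890269] hub top centre px [319.74226481 275.8924264 ]
stand -x -164.43316974180493
stand -x -161.86239345230968
```

```bash
python3 -c "
import cv2
p=cv2.imread('pics/w4.png');cv2.imwrite('pics/w4c.png',cv2.resize(p[150:310,230:400],None,fx=4,fy=3.7,interpolation=cv2.INTER_CUBIC)[:600])"
```

```text
(no output)
```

View pics/w4c.png

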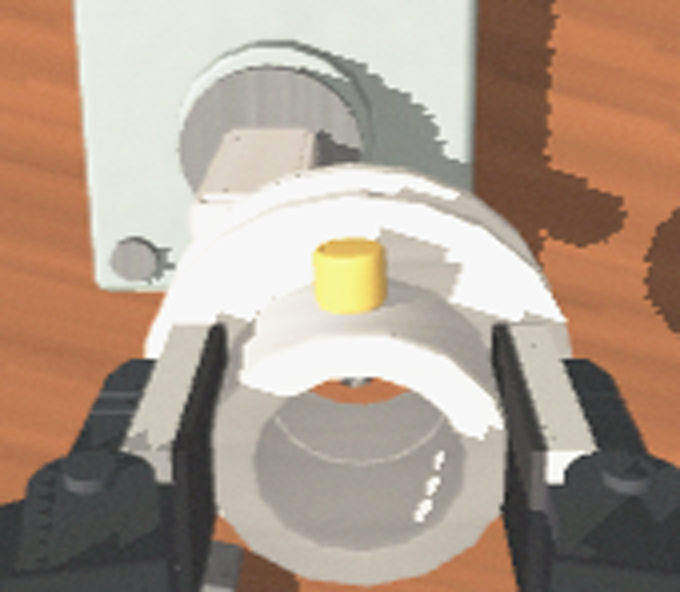

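The zoom shows the screw centred between the pads and the pad tips at crop (225,325) and (497,325). I'll use these as a reference to measure the camera's bias.

Run:
```python
from h import *
s=state(); R,t=s['ee_rot'],s['ee_pos']
for z in(.012,.017): print('pad tips pred',z,[proj('w4',t+R@[x,-.011,z]).round(1).tolist() for x in(-.0185,.0185)],'seen',(286.2,237.8),(354.2,237.8))
for y0 in(-.002,0,.002):
  a=np.linspace(0,2*np.pi,72)
  top=np.array([proj('w4',t+R@[.019*np.cos(q),y0+.019*np.sin(q),-.003]) for q in a]); fl=np.array([proj('w4',t+R@[.03*np.cos(q),y0+.03*np.sin(q),.019]) for q in a]); bo=np.array([proj('w4',t+R@[.0125*np.cos(q),y0+.0125*np.sin(q),-.003]) for q in a])
  print(y0,'hub rows',top[:,1].min(),top[:,1].max(),'bore',bo[:,1].min(),bo[:,1].max(),'flange top row',fl[:,1].min(),'screw end',proj('w4',t+R@[0,y0-.027,.007]))
print('seen hub',150+337/3.7,150+583/3.7,'bore',150+378/3.7,150+548/3.7,'flange top',150+195/3.7)
```

```text
pad tips pred 0.012 [[283.7, 241.2], [355.7, 241.1]] seen (286.2, 237.8) (354.2, 237.8)
pad tips pred 0.017 [[284.8, 237.2], [354.5, 237.1]] seen (286.2, 237.8) (354.2, 237.8)
-0.002 hub rows 235.18864118856848 306.32683233728 bore 248.17910692947908 294.9386497346318 flange top row 198.14371685474399 screw end [319.67642195 211.28820933]
0 hub rows 239.22576708437174 309.77199482082466 bore 252.10464379520644 298.4754312390348 flange top row 201.84197423921256 screw end [319.6775031  215.21352785]
0.002 hub rows 243.2280487416664 313.189675099076 bore 255.9967680833419 301.9836292889995 flange top row 205.51209537971584 screw end [319.6785754  219.10672228]
seen hub 241.0810810810811 307.56756756756755 bore 252.16216216216216 298.1081081081081 flange top 202.7027027027027
```

{"fn": "arm_command", "kwargs": {"series": [[0,0,0,-0.15,-0.03,0,1],[0,0,0,-0.255,-0.053,0.1,1],[0,0,0,-0.255,-0.053,0.3,1],[0,0,0,-0.255,-0.053,0.35,1],[0,0,0,-0.255,-0.053,0.35,1],[0,0,0,-0.255,-0.053,0.35,1]], "grip_force": 80}}

```text
t: 15.35
ee_pos: [0.543, -0.2157, 0.1689]
ee_rot: [[-0.284, 0.959, 0.0], [0.959, 0.284, -0.0], [-0.0, 0.0, -1.0]]
ft_force: [1.0, -0.1, -1.4]
opening: 0.0347
```

{"fn": "arm_command", "kwargs": {"series": [[0,0,0,0.012,0,0,1],[0,0,0,0.012,0,0.06,1],[0,0,0,0.012,0,0.11,1],[0,0,0,0.012,0,0.16,1],[0,0,0,0.012,0,0.2,1],[0,0,0,0.012,0,0.2,1]]}}

```text
t: 16.1
ee_pos: [0.5424, -0.2148, 0.1522]
ee_rot: [[-0.284, 0.959, -0.001], [0.959, 0.284, 0.0], [0.001, -0.0, -1.0]]
ft_force: [-0.7, 0.2, -0.3]
opening: 0.0346
```

{"fn": "arm_command", "kwargs": {"series": [[0,0,0,0,0,0.1,1],[0,0,0,0,0,0.17,1],[0,0,0,0,0,0.22,1],[0,0,0,0,0,0.27,1],[0,0,0,0,0,0.32,1],[0,0,0,0,0,0.32,1]]}}

```text
t: 16.85
ee_pos: [0.5425, -0.215, 0.1274]
ee_rot: [[-0.284, 0.959, 0.0], [0.959, 0.284, -0.0], [-0.0, -0.0, -1.0]]
ft_force: [-2.3, 0.8, 2.6]
opening: 0.0348
```

{"fn": "arm_command", "kwargs": {"series": [[0,0,0,0,0,0.06,1],[0,0,0,0,0,0.12,1],[0,0,0,0,0,0.18,1],[0,0,0,0,0,0.18,1],[0,0,0,0,0,0.18,1]]}}

```text
t: 17.48
ee_pos: [0.5416, -0.2149, 0.1117]
ee_rot: [[-0.283, 0.959, -0.002], [0.959, 0.283, 0.0], [0.001, -0.002, -1.0]]
ft_force: [-3.8, -2.3, -3.4]
opening: 0.0346
```

{"fn": "arm_command", "kwargs": {"series": [[0,0,0,0,-0.006,0.08,1],[0,0,0,0,-0.006,0.13,1],[0,0,0,0,-0.006,0.17,1],[0,0,0,0,-0.006,0.21,1],[0,0,0,0,-0.006,0.24,1],[0,0,0,0,-0.006,0.24,1],[0,0,0,0,-0.006,0.24,1],[0,0,0,0,-0.006,0.24,1]]}}

```text
t: 18.48
ee_pos: [0.5417, -0.2153, 0.0948]
ee_rot: [[-0.283, 0.959, -0.0], [0.959, 0.283, -0.001], [-0.001, -0.001, -1.0]]
ft_force: [-8.0, -1.2, 7.4]
opening: 0.0348
```

{"fn": "arm_command", "kwargs": {"series": [[0,0,0,0,-0.012,0.02,1],[0,0,0,0,-0.012,0.05,1],[0,0,0,0,-0.012,0.05,1],[0,0,0,0,-0.012,0.05,1],[0,0,0,0,-0.012,0.05,1]]}}

```text
t: 19.1
ee_pos: [0.5417, -0.2153, 0.0934]
ee_rot: [[-0.284, 0.959, 0.003], [0.959, 0.284, -0.001], [-0.002, 0.002, -1.0]]
ft_force: [-11.6, 3.5, 23.2]
opening: 0.0345
```

Run:
```python
from h import *
r=shot('wrist','w5'); shot('side','side5')
for i in range(4):
  s=state(); print(s['t'],s['ee_pos'].round(4),s['ft_force'].round(1),s['opening']); read_camera('top')
a=cv2.resize(r['pixels'][100:320,220:420],None,fx=2,fy=2)
p=proj('side5',[.542,-.214,.08]).astype(int);u,v=p
b=cv2.resize(load('side5')[0][v-45:v+45,u-45:u+45],(390,390),interpolation=cv2.INTER_CUBIC)
o=np.zeros((440,800,3),np.uint8);o[:440,:400]=a;o[:390,405:795]=b;cv2.imwrite('pics/f5.png',o)
```

```text
19.2 [ 0.5417 -0.2153  0.0934] [-10.2   2.4  22.3] 0.03469091546162244
19.25 [ 0.5417 -0.2153  0.0935] [-10.5   3.   23.1] 0.03461930658834544
19.3 [ 0.5418 -0.2153  0.0934] [-11.1   2.7  23.1] 0.034463896872862894
19.35 [ 0.5417 -0.2153  0.0935] [-10.6   2.6  22.3] 0.034401070097978145
```

View pics/f5.png

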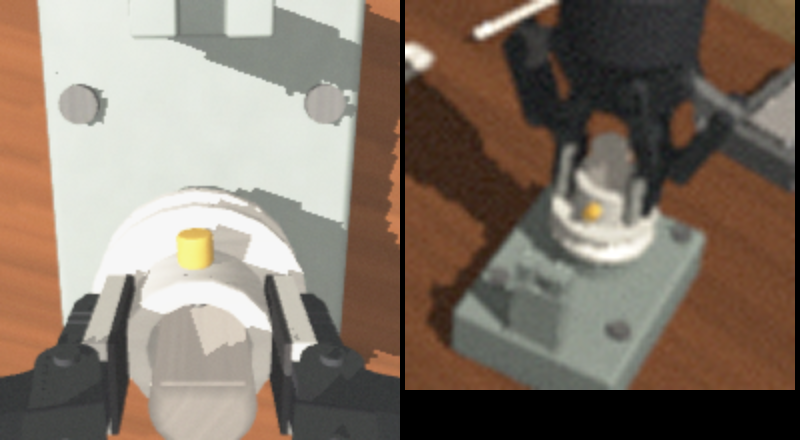

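Run:
```python
from h import *
print(job_done()); s=state(); print(s['t'],s['ee_pos'].round(4),s['ft_force'].round(1))
```

```text
the job is handed in; nothing more can be done
None
the job is handed in; nothing more can be done
```

I turned the shaft until its flat faced the fork, slipped the pulley over it with the set-screw on the flat, and pressed it down to the spring's stop. I then handed the job in at about 19.4 s with the pulley still gripped and held down. No verdict was reported.

**Shaft:** I pinched it on the flat, with the opening reading 16.4 mm against 17 mm across the flat. I turned it about 93° and held it there for about 0.5 s. The opening stayed at about 16 mm, and a later top view showed the flat facing the fork.

**Pulley:** I gripped it by the hub and lowered it without jamming. The screw went past the shaft's top with under 5 N on the wrist.

**Last checks:**
- **Home position:** the tool had stopped at z = 93.4 mm, which puts the pulley's underside at about 56 mm, the stop. The upward force was about 23 N, well above the 11 N needed to reach the stop.
- **Alignment:** the final pictures show the brass screw pointing at the fork notch, the pulley upright and both pads on the hub.
- **Bystanders:** I touched none of them and took the arm over them well clear, but I did not measure their positions again at the end.

**Disagreements:**
- **Side force:** about 10 N remained sideways at the end. A 1 mm nudge meant to ease it did not (8 N before, about 10.5 N after). The bore's 1.5 mm clearance keeps the pulley within the 4 mm limit.
- **Axis position:** the wrist camera put the shaft axis about 2 mm from where the pinch put it. I went by the pinch.

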